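# Refit the roller and axle of a brayer

## Robot

A 7-joint arm with a two-finger parallel gripper is mounted at the origin on a cart in front of the work surface, level with it; the furniture and walls round the work are solid. World frame = base frame: x ahead of the robot, y to its left, z up, the work surface at z = 0. Lengths are in mm, angles in rad, forces in N, time in s.
With the tool pointing down it reaches from about 425 to 875 mm from the base axis. Payload 4.7 kg.
Tool frame: the origin (TCP) lies between the finger pads; the fingertips stand 22 mm ahead of it and the grasp point (between the pads) lies 3 mm ahead of it; z points along the fingers, y is the line along which they close (so a half turn about z gives the same grasp; the last joint's range is limited). The gripper opens to 87 mm and grips with 3 to 60 N. Pads are 19 mm wide; open, the fingers measure 117 mm over their backs; the gripper's body (75 mm by 190 mm) begins 51 mm behind the grasp point.
Start: joints at [1.16, 0.321, -0.07, 1.45, 0.023, 1.371, -0.057], TCP at [267.873, -592.256, 244.587] pointing down, gripper open.
Joint ranges: [-2.86, 2.86], [-0.3, 2.09], [-1.38, 1.24], [0.06, 2.45], [-1.56, 4.7], [0.09, 2.05], [-2.69, 2.69]. Speed limits (rad/s): [2.57, 2.57, 3.14, 3.14, 3.14, 3.14, 3.14].

## Interface

Orientations are given as a unit quaternion [x, y, z, w].
In Python, from workcell import robot gives the robot as it stands.
- The arm moves only by the tool pendant, called after "Call:" as name(argument=value, ...), one argument or row to a line, values as JSON. Schema: {"type":"object","properties":{"motion":{"type":"string"},"force":{"type":"number"},"only":{"type":"string"},"quiet":{"type":"boolean"},"lines":{"type":"string"}},"required":["motion"],"additionalProperties":false}. motion is a string of 1 to 5 rows, parted by semicolons, with the numbers parted by commas; each row has 7 numbers: a rotation vector rx, ry, rz in units of 0.25 rad, then dx, dy, dz in units of 20 mm, then the opening from 0.0 (shut) to 1.0 (fully open); each row shifts and turns the commanded pose from where the row before left it, along the tool's axes as they then stand; what a row does not reach is not made up. A row lasts 1/12 s, in which the tool goes at most 41.7 mm and 0.125 rad, less where a joint would pass 70% of its speed; a pose out of reach is approached as far as the arm can. The fingers move at their own pace and stop on an object; force is the grip in N (left out, the last holds). Time passes only in rows, so rows that do not move let the fingers close. The tool returns the time, the measured TCP pose, the force, the opening and the grip force at its end. only (a regular expression) keeps the lines of the reply that match it, lines (a string "A,B") keeps lines A to B, and quiet returns only ok. Input that does not fit is refused with a message, and nothing moves.
- robot.read_state(): the state, without advancing time (a new reading comes with each control period).
- robot.grab_frame(name): name is "scene" or "top" or "wrist"; returns a dict with "img" (384x512x3 uint8, blue, green, red), "fx", "fy", "cx", "cy" (pixels), "rvec" (rotation vector, rad) and "tvec" (3), from world to camera coordinates, as OpenCV has them; the wrist camera has in their place "hand_eye" (4x4, takes a point from camera to tool coordinates, whose origin is the TCP and whose axes are the flange's). Camera axes: x right, y down, z forward; pixel columns grow to the right and rows downward; lengths in mm; the calibration is good to about 2 mm. The wrist camera is an equidistant fisheye: a pixel r from the principal point sees the ray r / f radians off the axis. A picture is of the moment at which its call begins: read the wrist's pose just before it. There is no depth.
- robot.job_done(): hands the job in; it is judged then, once.
The state is a dict: "time_s": time; "q": joint angles; "qvel": joint speeds; "joint_efforts": joint torques, N m; "position": TCP position; "orientation": TCP orientation; "contact_force": force on the tool from outside, world axes, zero at the start; "ft_torque": the same for the moment, N m; "opening": opening from 0.0 (shut) to 1.0 (fully open); "grip_force": force on a finger pad.
Only numpy, scipy, OpenCV 4.12 (cv2) and the standard library are available. Lean on these libraries where they do the work, as an engineer would, in place of code of your own. Each camera call takes 0.05 s, during which the arm holds its last target. There are 200 camera calls.

## Task

Put this ink brayer together again: stand the clean roller on end between the two arms of its frame, then take the axle by its brass head and thread it down through the upper arm, the roller and the lower arm until the head sits flush on the upper arm and the axle stands square to the frame. Both arms have been knocked a few millimetres sideways on their rivets, so feel for each hole in turn and let the axle draw the arms back into line; push gently (the thin arms bend, keep below 20 N) and leave the other things alone.

Things in the scene. Friction and masses are not known exactly. Their poses are not given: they have to be found in the camera images.
- brayer: Steel fork fixed on its side, red handle clamped in a wooden block. Origin on the table under the true axle line; z up along it, x from the eyes to the handle; open towards -x. Two level arms along x, 5 mm thick, 18 mm wide, each with a 12 mm eye that belongs on the axle line: lower arm top at z 50 mm, upper arm 118 to 123 mm; eyes 32 mm (lower), 24 mm (upper) across; wooden block from x 72 mm.
- roller: Brick-red rubber roller on an aluminium hub: a tube, 48 mm diameter, 60 mm long, 14 mm bore along its z axis, 0.1 to 0.2 kg, on end near the left or the right front corner of the table (the axle at the other). Origin: centre of its lower end face. On the lower arm its top is 8 mm below the upper arm. With fingers closing along brayer y it slides in from the open end, upper arm between them.
- roller_center (a point): Centre of the roller, on its axis, 30 mm above its lower end face.
- axle: Steel rod, 10 mm diameter, 90 mm long under a brass head 18 mm diameter and 30 mm tall, 120 mm in all, about 0.08 kg; tip edge barely rounded. Origin at the centre of the tip, z from tip to head. It stands upright in a 12 mm hole of a small dark wood block (64 x 50 x 45 mm, fixed), tip 11 mm above the table. Seated, its tip is 12 mm below the lower arm (z 33 mm).
- muller: glass muller (clear knob-shaped grinding pestle), 50 x 50 x 76 mm, near the left edge of the table; origin under its centre. Leave it alone.
- ink_bottle: small blue bottle with a white cap, 39 x 39 x 77 mm, near the left edge; origin under its centre. Leave it alone.
- grey_lid_jar: low glass jar with a grey lid, 51 x 51 x 41 mm, near the left edge; origin under its centre. Leave it alone.
- red_tube: paint tube with a red band lying on the table, 27 x 100 x 19 mm, right of the holding block; origin under its centre. Leave it alone.
- blue_tube: paint tube with a blue band lying on the table, 27 x 100 x 19 mm, behind the frame; origin under its centre. Leave it alone.
- pumice_stone: dark lump of pumice, 41 x 48 x 24 mm, behind the holding block; origin under its centre. Leave it alone.
- upper_rivet (a point): Rivet of the upper arm, x 45 mm, z 120 mm in the brayer frame, on the upright that joins the arms; the lower arm's rivet is 73 mm below. The arms swing stiffly on the rivets (about 3 N at the eye) and start out of line, to either side along brayer y: upper eye up to 5 mm, lower up to 8 mm; where the eyes stand is NOT measured. Pressed from above an arm flexes about 1 mm per 3 N.

How it is judged:
By the outcome, as a careful person would: the job done as asked, in the order asked, and still so for the second after the job is handed in, with the robot touching nothing.
It also fails if it takes over 72 s, if anything falls off the work surface, if the arm or the gripper's body presses on something with over 40 N, if the wrist force passes 120 N, or if a joint passes its speed limit or range.

## Working session

There is one attempt and no reset: what is moved stays moved. The work goes in short steps, Python scripts to look and compute and a tool call to move; the robot and the scene stay as the last step left them, time stands still between calls to the robot, and variables do not carry over. Pictures are saved under pics/ and viewed, at most 10 in all, crops included, and the job is handed in when it is done.

```bash
ls; mkdir -p pics; cat > h.py <<'E'
import numpy as np,cv2,json,pickle
from scipy.spatial.transform import Rotation as R
from workcell import robot
def snap(n):
    s=robot.read_state(); f=robot.grab_frame(n); f['state']=s
    pickle.dump(f,open(f'pics/{n}.pkl','wb')); return f
def load(n): return pickle.load(open(f'pics/{n}.pkl','rb'))
def ray(f,u,v):
    Rm=cv2.Rodrigues(np.array(f['rvec'],float))[0]; t=np.array(f['tvec'],float).ravel()
    d=Rm.T@np.array([(u-f['cx'])/f['fx'],(v-f['cy'])/f['fy'],1]); return -Rm.T@t,d
def onz(f,u,v,z):
    o,d=ray(f,u,v); return (o+d*(z-o[2])/d[2]).round(1)
def proj(f,P):
    return cv2.projectPoints(np.array(P,float).reshape(-1,3),np.array(f['rvec'],float),np.array(f['tvec'],float),np.array([[f['fx'],0,f['cx']],[0,f['fy'],f['cy']],[0,0,1.]]),None)[0].reshape(-1,2)
def wproj(f,P):
    s=f['state'];T=np.array(f['hand_eye']);Rt=R.from_quat(s['orientation'])
    p=Rt.inv().apply(np.array(P,float).reshape(-1,3)-np.array(s['position']))
    c=(p-T[:3,3])@T[:3,:3]; th=np.arctan2(np.hypot(c[:,0],c[:,1]),c[:,2]); ph=np.arctan2(c[:,1],c[:,0])
    return np.c_[f['cx']+f['fx']*th*np.cos(ph),f['cy']+f['fy']*th*np.sin(ph)]
def wray(f,u,v):
    s=f['state'];T=np.array(f['hand_eye']);Rt=R.from_quat(s['orientation']).as_matrix()
    a=(u-f['cx'])/f['fx'];b=(v-f['cy'])/f['fy'];r=np.hypot(a,b)
    d=np.array([a/r*np.sin(r),b/r*np.sin(r),np.cos(r)]) if r>0 else np.array([0,0,1.])
    return np.array(s['position'])+Rt@T[:3,3],Rt@T[:3,:3]@d
def wonz(f,u,v,z):
    o,d=wray(f,u,v); return (o+d*(z-o[2])/d[2]).round(1)
def tool(P):
    s=robot.read_state(); return R.from_quat(s['orientation']).inv().apply(np.array(P,float)-np.array(s['position'])).round(2)
E
python3 - <<'E'
from h import *
s=robot.read_state();print({k:np.round(v,3) for k,v in s.items()})
print(R.from_quat(s['orientation']).as_matrix().round(3))
for n in('scene','top'):
    f=snap(n); print(n,[f[k] for k in('fx','cx','cy')],ray(f,256,192))
    cv2.imwrite(f'pics/{n}0.png',cv2.resize(f['img'],(800,600),interpolation=cv2.INTER_CUBIC))
E
```

```text
pics
workcell.py
{'time_s': np.float64(0.0), 'q': array([ 1.16 ,  0.322, -0.07 ,  1.452,  0.023,  1.371, -0.057]), 'qvel': array([ 0.001,  0.   ,  0.001,  0.   , -0.001,  0.001, -0.   ]), 'joint_efforts': array([ 0.0000e+00, -4.9129e+01, -4.0400e-01, -3.1253e+01, -6.4000e-02,
        4.4000e-02,  0.0000e+00]), 'position': array([ 267.634, -591.774,  243.449]), 'orientation': array([ 0.978,  0.211, -0.   , -0.001]), 'contact_force': array([0.188, 0.403, 0.813]), 'ft_torque': array([0.047, 0.029, 0.023]), 'grip_force': np.float64(0.0), 'opening': np.float64(0.998)}
[[ 0.911  0.412 -0.001]
 [ 0.412 -0.911  0.002]
 [-0.    -0.002 -1.   ]]
scene [468.1982344609558, 246.48227027211328, 187.34613463440058] (array([-213.51180822,  882.41199317,  904.72162599]), array([ 0.56066657, -0.51052081, -0.65232932]))
top [420.1657474548355, 252.1950679061718, 195.93075992841435] (array([ 426.21922169,  231.35768557, 1125.8507323 ]), array([ 0.11160286, -0.01639348, -0.99370296]))
```

View pics/scene0.png

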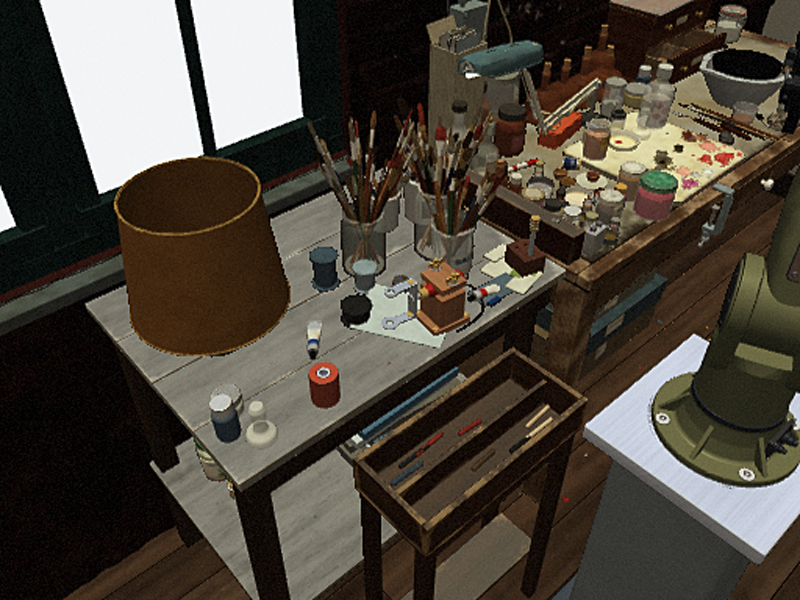

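View pics/top0.png

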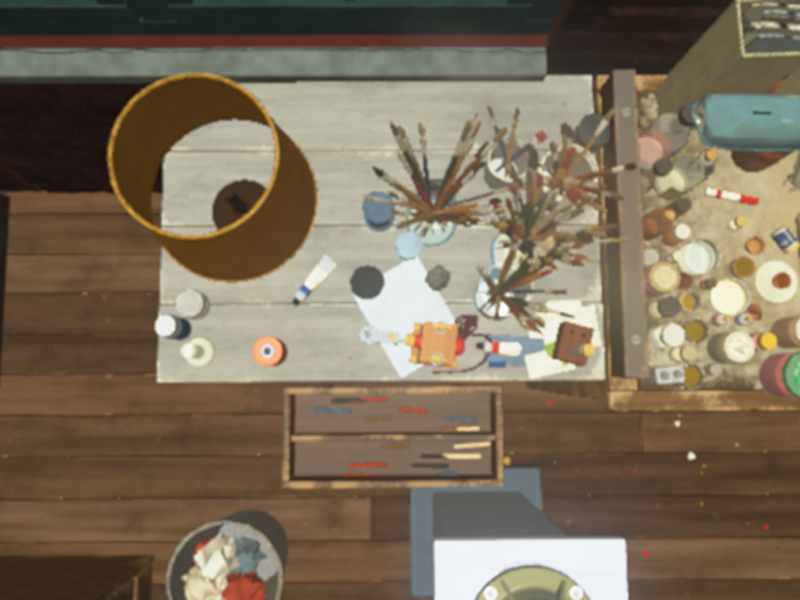

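The scene picture shows the roller at (324,384), the fork's eyes at (398,290) and (398,322), and the axle at (534,235). In the top picture the roller's ring is at (267,351), the eyes at (368,334) and the axle head at (588,350). I'll enlarge these next.

```bash
python3 - <<'E'
from h import *
t=load('top');s=load('scene')
c=[(t,135,195),(t,225,190),(t,325,195),(s,240,170)]
T=[cv2.resize(f['img'][y:y+60,x:x+80],(400,300),interpolation=cv2.INTER_CUBIC) for f,x,y in c]
cv2.imwrite('pics/m1.png',np.vstack([np.hstack(T[:2]),np.hstack(T[2:])]))
E
```

```text
(no output)
```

View pics/m1.png

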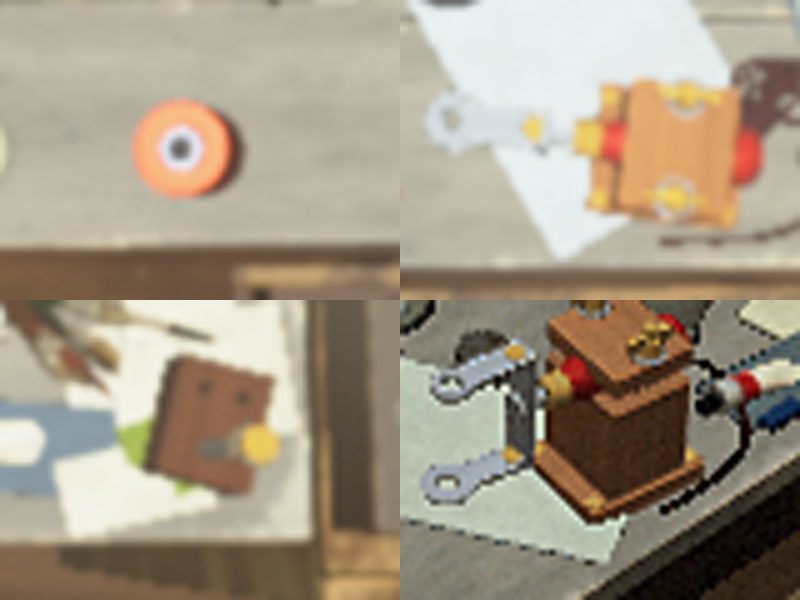

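```bash
python3 - <<'E'
from h import *
t=load('top');s=load('scene')
m=lambda p,x0,y0:(x0+(p[0]+.5)/5-.5,y0+(p[1]+.5)/5-.5)
print('roller',onz(t,*m((180,150),135,195),60), onz(s,323/1.5625,371/1.5625,60))
print('head',onz(t,*m((260,146),325,195),131), onz(s,534.5/1.5625,217/1.5625,131))
for n,p,z in[('ueye',(54,120),123),('rivet',(134,128),124),('ferrule',(185,137),84),('handle end',(348,157),84),('cornerNL',(225,82),130),('cornerNR',(340,88),130),('cornerSR',(330,226),130),('cornerSL',(220,212),130)]: print(n,onz(t,*m(p,225,190),z))
for n,p,z in[('ueye',(52,82),122),('leye',(45,182),50),('urivet',(115,52),124),('lrivet',(115,155),51)]: print(n,onz(s,*m(p,240,170),z))
E
```

```text
roller [464.1 430.4  60. ] [465.3 428.8  60. ]
head [460.6 -70.2 131. ] [461.1 -69.6 131. ]
ueye [487.2 264.4 123. ]
rivet [483.1 226.2 124. ]
ferrule [480.8 200.7  84. ]
handle end [470.4 120.   84. ]
cornerNL [504.4 182.8 130. ]
cornerNR [501.2 128.2 130. ]
cornerSR [435.9 133.9 130. ]
cornerSL [442.8 185.8 130. ]
ueye [487.4 265.5 122. ]
leye [491.3 267.3  50. ]
urivet [482. 226. 124.]
lrivet [481.5 224.9  51. ]
```

```bash
python3 - <<'E'
from h import *
t=load('top');s=load('scene');k=1.5625
def tri(a,b):
    o1,d1=ray(t,a[0]/k,a[1]/k);o2,d2=ray(s,b[0]/k,b[1]/k)
    A=np.c_[d1,-d2];x=np.linalg.lstsq(A,o2-o1,rcond=None)[0];p,q=o1+d1*x[0],o2+d2*x[1];return ((p+q)/2).round(),np.linalg.norm(p-q).round()
print('shade rim near',tri((125,222),(175,238)) )
print('shade bottom', [onz(t,230/k,280/k,z) for z in(60,120,200)],onz(s,200/k,354/k,60))
print('brush left tip',tri((375,168),(311,123)))
print('near brush (543,327)',[onz(t,543/k,327/k,z) for z in(100,150,200)])
print('right jar',[onz(t,495/k,318/k,z) for z in(0,100)], onz(s,480/k,190/k,200))
print('shade right', [onz(t,316/k,205/k,z) for z in(60,120,200)])
E
```

```text
shade rim near (array([616., 562., 305.]), np.float64(11.0))
shade bottom [array([580.4, 491.7,  60. ]), array([571.7, 477. , 120. ]), array([560.1, 457.5, 200. ])] [629.1 556.1  60. ]
brush left tip (array([682., 254., 348.]), np.float64(18.0))
near brush (543,327) [array([497.6,  -9.5, 100. ]), array([494.1,   2.2, 150. ]), array([490.6,  14. , 200. ])]
right jar [array([520.6,  49.4,   0. ]), array([512.2,  65.5, 100. ])] [521.3  21.7 200. ]
shade right [array([705.1, 351.8,  60. ]), array([689.4, 345.1, 120. ]), array([668.5, 336. , 200. ])]
```

Careful with the scale: shifts go in units of 20 mm and turns go in units of 0.25 rad. That gives: -28 mm is -1.4, 28 mm is 1.4.

Call:
pendant(
  motion="0,0,0,1.05,-1.05,-1.4,1;0,0,0,1.35,-1.35,-0.7,1;0,0,0,1.4,-1.4,0,1;0,0,0,1.4,-1.4,0,1;0,0,0,1.4,-1.4,0,1",
  force=10,
)

```text
time_s: 0.52
position: [334.1, -415.8, 286.5]
orientation: [0.978, 0.211, -0.0, 0.0]
contact_force: [1.2, -0.8, 0.3]
opening: 0.998
grip_force: 0.0
```

Call:
pendant(
  motion="0,0,0,1.4,-1.4,0,1;0,0,0,1.4,-1.4,0,1;0,0,0,1.4,-1.4,0,1;0,0,0,1.4,-1.4,0,1;0,0,0,1.4,-1.4,0,1",
)

```text
time_s: 0.93
position: [403.6, -230.3, 286.3]
orientation: [0.978, 0.211, -0.0, 0.0]
contact_force: [1.0, -0.5, -0.3]
opening: 1.003
grip_force: 0.0
```

Converted, -26 mm is -1.3, 20 mm is 1.

Call:
pendant(
  motion="0,0,0,1,-1.3,-0.5,1;0,0,0,1,-1.3,-0.5,1;0,0,0,1,-1.3,-0.5,1;0,0,0,1,-1.3,-0.5,1;0,0,0,1,-1.3,-0.5,1",
)

```text
time_s: 1.35
position: [440.9, -70.9, 336.7]
orientation: [0.978, 0.211, -0.0, 0.0]
contact_force: [1.1, 0.4, -0.2]
opening: 0.997
grip_force: 0.0
```

Call:
pendant(
  motion="0,0,0,0.75,-1.7,0,1;0,0,0,0.75,-1.7,0,1;0,0,0,0.75,-1.7,0,1;0,0,0,0.75,-1.7,0,1;0,0,0,0.75,-1.7,0,1",
)

```text
time_s: 1.77
position: [438.7, 114.9, 336.3]
orientation: [0.978, 0.211, -0.0, 0.0]
contact_force: [0.6, -0.6, 0.0]
opening: 0.999
grip_force: 0.0
```

Call:
pendant(
  motion="0,0,0,0.75,-1.7,0,1;0,0,0,0.75,-1.7,0,1;0,0,0,0.75,-1.7,0,1;0,0,0,0.75,-1.7,0,1;0,0,0,0.75,-1.7,0,1",
)

```text
time_s: 2.18
position: [437.3, 300.3, 336.7]
orientation: [0.978, 0.21, 0.001, 0.0]
contact_force: [-0.1, 0.3, 0.9]
opening: 1.0
grip_force: 0.0
```

Call:
pendant(
  motion="0,0,-0.48,0,0,0,1;0,0,-0.48,0,0,0,1;0,0,-0.48,0,0,0,1;0,0,-0.48,0,0,0,1;0,0,-0.48,0,0,0,1",
)

```text
time_s: 2.6
position: [437.4, 298.9, 336.0]
orientation: [0.87, 0.493, -0.0, -0.0]
contact_force: [0.0, -0.1, 0.5]
opening: 0.998
grip_force: 0.0
```

Call:
pendant(
  motion="0,0,-0.48,0,0,0,1;0,0,-0.48,0,0,0,1;0,0,-0.48,0,0,0,1;0,0,-0.32,0,0,0,1",
)

```text
time_s: 2.93
position: [437.5, 298.8, 336.1]
orientation: [0.742, 0.671, -0.0, 0.0]
contact_force: [0.0, 0.5, -0.0]
opening: 0.999
grip_force: 0.0
```

```bash
python3 - <<'E'
from h import *
f=snap('wrist');print(R.from_quat(f['state']['orientation']).as_matrix().round(3),f['state']['position'],f['state']['q'],f['fx'],np.array(f['hand_eye']).round(2))
print(wproj(f,[[487,264,123],[464,430,60],[491,267,50]]))
cv2.imwrite('pics/w1.png',cv2.resize(f['img'],(800,600),interpolation=cv2.INTER_CUBIC))
E
```

```text
[[ 0.1    0.995 -0.001]
 [ 0.995 -0.1   -0.001]
 [-0.001 -0.001 -1.   ]] [437.4593316  298.76292849 336.12175798] [ 0.44092254  0.15150892 -1.19233708  1.56888199  0.14090543  1.51769777
 -0.85538987] 297.3186396354542 [[  -0.     -0.96   -0.29   80.33]
 [   1.     -0.     -0.     -0.31]
 [   0.     -0.29    0.96 -140.83]
 [   0.      0.      0.      1.  ]]
[[303.31807436 191.93203803]
 [270.82480679  64.90201618]
 [299.18122272 175.18875491]]
```

View pics/w1.png

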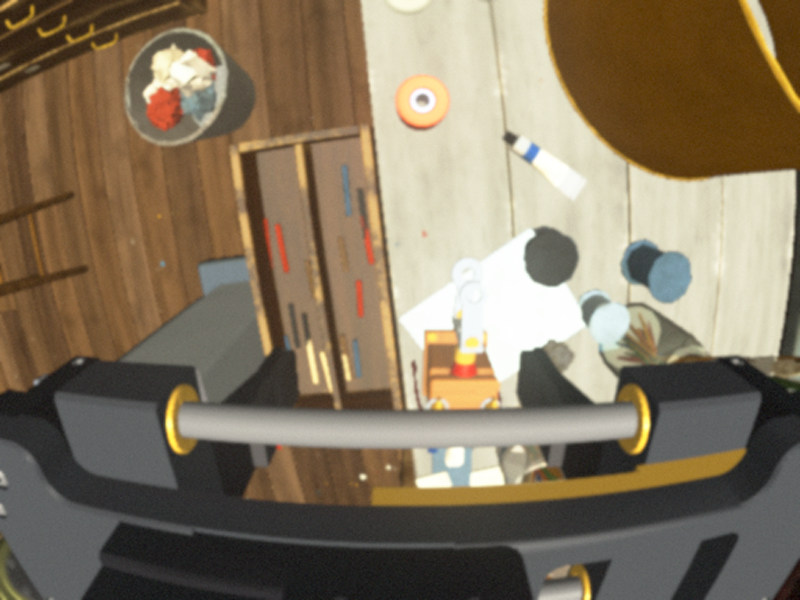

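The wrist picture shows the roller at (423,101), the upper eye near (466,273), and the lampshade edge from (548,20) to (690,178). I'll check the clearance to the shade and enlarge the fork.

```bash
python3 - <<'E'
from h import *
t=load('top');w=load('wrist');k=1.5625
def tri(a,b):
    o1,d1=ray(t,a[0]/k,a[1]/k);o2,d2=wray(w,b[0]/k,b[1]/k)
    A=np.c_[d1,-d2];x=np.linalg.lstsq(A,o2-o1,rcond=None)[0];p,q=o1+d1*x[0],o2+d2*x[1];return ((p+q)/2).round(),np.linalg.norm(p-q).round()
print(tri((316,205),(690,178)),tri((220,281),(548,30)))
print('roller',wonz(w,423/k,100.5/k,60))
cv2.imwrite('pics/c1.png',cv2.resize(w['img'][160:235,260:360],(800,600),interpolation=cv2.INTER_CUBIC))
E
```

```text
(array([694., 349., 108.]), np.float64(7.0)) (array([574., 492.,  92.]), np.float64(15.0))
roller [463.9 430.8  60. ]
```

View pics/c1.png

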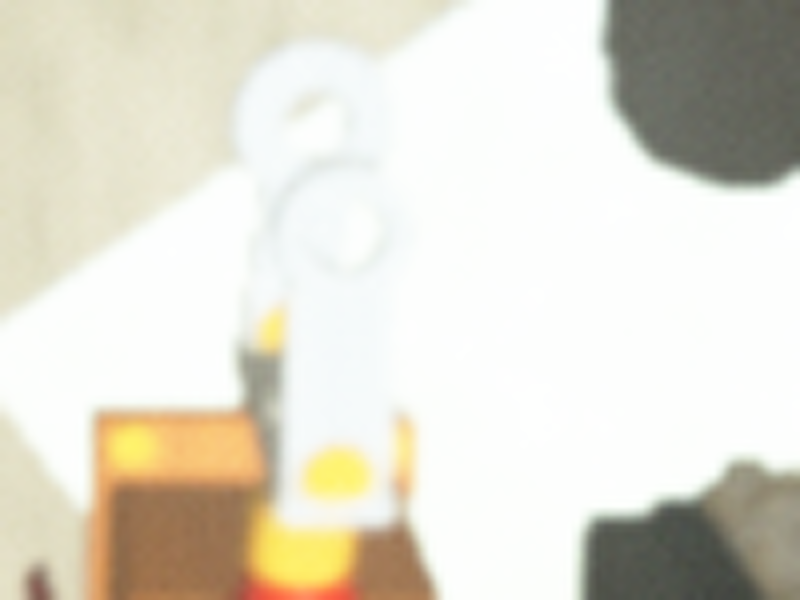

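```bash
python3 - <<'E'
from h import *
w=load('wrist')
m=lambda p:(260+(p[0]+.5)/8-.5,160+(p[1]+.5)/8-.5)
for n,p,z in[('ueye hole',(342,222),123),('ueye outl',(340,215),123),('urivet',(338,472),125),('leye hole',(318,122),50),('leye outl',(312,117),50),('lrivet right of',(270,330),51),('blk corner',(97,412),-1)]:
    print(n,wonz(w,*m(p),z) if z>=0 else [wonz(w,*m(p),z) for z in (0,10,20)])
print(wonz(w,*m((390,510)),123),wonz(w,*m((282,520)),123))
E
```

```text
ueye hole [486.1 270.2 123. ]
ueye outl [485.8 271.3 123. ]
urivet [482.9 229.  125. ]
leye hole [491.2 267.6  50. ]
leye outl [490.2 268.6  50. ]
lrivet right of [479.4 228.1  51. ]
blk corner [array([445.1, 195.3,   0. ]), array([445.1, 199.1,  10. ]), array([445.1, 202.9,  20. ])]
[491.3 220.5 123. ] [473.5 220.7 123. ]
```

Converted, 33.4 mm is 1.67, 3.4 mm is 0.17.

Call:
pendant(
  motion="0,0,0,1.67,0.17,0,1;0,0,0,1.67,0.17,0,1;0,0,0,1.67,0.17,0,1;0,0,0,1.66,0.17,0,1;0,0,0,0,0,1.5,1",
)

```text
time_s: 3.4
position: [463.1, 440.5, 310.1]
orientation: [0.741, 0.671, 0.005, -0.004]
contact_force: [-1.4, 0.6, 0.8]
opening: 1.0
grip_force: 0.0
```

Call:
pendant(
  motion="0,0,0,0,0,2,1;0,0,0,0,0,2,1;0,0,0,0,0,2,1;0,0,0,0,0,1.25,1;0,0,0,0,0,0,1",
)

```text
time_s: 3.82
position: [463.2, 426.6, 154.7]
orientation: [0.744, 0.668, -0.006, 0.0]
contact_force: [0.8, -1.7, -0.4]
opening: 0.999
grip_force: 0.0
```

```bash
python3 - <<'E'
from h import *
f=snap('wrist');print(f['state']['q'].round(2) if hasattr(f['state']['q'],'round') else f['state']['q'], f['state']['position'])
print(tool([464.2,430.2,37]))
p=wproj(f,[464.2,430.2,60])[0];print(p)
h=cv2.cvtColor(f['img'],cv2.COLOR_BGR2HSV);m=((h[...,0]<14)&(h[...,1]>120)&(h[...,2]>150)).astype(np.uint8)
n,l,s,c=cv2.connectedComponentsWithStats(m)
for i in range(1,n):
  if s[i,4]>300:print(s[i],c[i],wonz(f,*(s[i,:2]+s[i,2:4]/2),60))
x,y=int(p[0]),int(p[1]);cr=f['img'][max(0,y-60):y+60,max(0,x-80):x+80];print(max(0,y-60),max(0,x-80),cr.shape)
cv2.imwrite('pics/c2.png',cv2.resize(cr,None,fx=4,fy=4,interpolation=cv2.INTER_CUBIC))
E
```

```text
[-0.01  0.56 -1.05  1.58  0.5   1.31 -1.24] [463.18378672 426.56736679 154.73963802]
[  2.48   0.24 121.46]
[262.8593548  195.06517458]
[ 63  91  25  33 547] [ 74.82084095 106.71115174] [305.9 529.6  60. ]
[ 235  155   56   65 1695] [262.95575221 189.26666667] [465.  436.7  60. ]
135 182 (120, 160, 3)
```

View pics/c2.png

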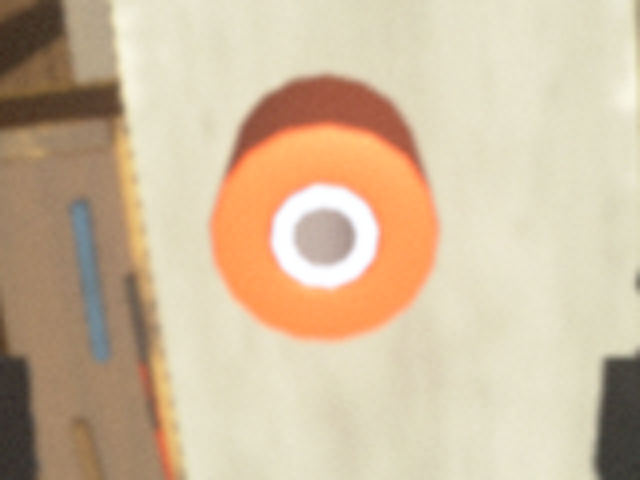

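The crop shows the bore centred at (325,236), within 1 mm of where I predicted it. I'll go down and grip.

Call:
pendant(
  motion="0,0,0,0.165,0.01,1,1;0,0,0,0,0,1.75,1;0,0,0,0,0,1.75,1;0,0,0,0,0,1,1;0,0,0,0,0,0.35,1",
)

```text
time_s: 4.28
position: [465.8, 432.7, 43.3]
orientation: [0.744, 0.668, -0.001, 0.0]
contact_force: [-0.4, -0.6, -0.1]
opening: 0.999
grip_force: 0.0
```

```bash
python3 - <<'E'
from h import *
print(tool([464.3,431,37]), R.from_quat(robot.read_state()['orientation']).as_matrix().round(3))
E
```

```text
[-1.84 -1.35  6.33] [[ 0.107  0.994 -0.001]
 [ 0.994 -0.107 -0.002]
 [-0.002 -0.001 -1.   ]]
```

Call:
pendant(
  motion="0,0,0,0,0,0,0.4;0,0,0,0,0,0,0.4;0,0,0,0,0,0,0.4;0,0,0,0,0,0,0.4;0,0,0,0,0,0,0.4",
  force=15,
)

```text
time_s: 4.7
position: [466.6, 434.2, 46.2]
orientation: [0.744, 0.669, 0.001, 0.0]
contact_force: [0.9, 0.0, -0.3]
opening: 0.706
grip_force: 0.0
```

Call:
pendant(
  motion="0,0,0,-0.17,-0.095,0.45,0.7;0,0,0,0,0,0,0.7;0,0,0,0,0,0,0.4;0,0,0,0,0,0,0.4;0,0,0,0,0,0,0.4",
  force=15,
)

```text
time_s: 5.12
position: [463.8, 430.2, 35.5]
orientation: [0.744, 0.669, 0.0, 0.0]
contact_force: [0.5, -0.6, -1.6]
opening: 0.555
grip_force: 5.9
```

Call:
pendant(
  motion="0,0,0,0,0,0,0.4;0,0,0,0,0,0,0.4;0,0,0,0,0,0,0.4",
  force=15,
)

```text
time_s: 5.37
position: [463.8, 430.2, 35.5]
orientation: [0.744, 0.669, 0.0, 0.0]
contact_force: [1.5, 0.4, -0.7]
opening: 0.547
grip_force: 15.0
```

Converted, -22 mm is -1.1, -10 mm is -0.5.

Call:
pendant(
  motion="0,0,0,0,0,-0.5,0.4;0,0,0,0,0,-1.1,0.4;0,0,0,0,0,-1.1,0.4;0,0,0,0,0,0,0.4;0,0,0,0,0,0,0.4",
  force=15,
)

```text
time_s: 5.78
position: [464.0, 431.0, 91.0]
orientation: [0.744, 0.669, 0.001, 0.0]
contact_force: [-0.7, 0.0, -3.0]
opening: 0.552
grip_force: 15.0
```

```bash
python3 - <<'E'
from h import *
t=load('top');s=load('scene');k=1.5625
def tri(a,b):
    o1,d1=ray(t,a[0]/k,a[1]/k);o2,d2=ray(s,b[0]/k,b[1]/k)
    A=np.c_[d1,-d2];x=np.linalg.lstsq(A,o2-o1,rcond=None)[0];p,q=o1+d1*x[0],o2+d2*x[1];return ((p+q)/2).round(),np.linalg.norm(p-q).round()
print('black',tri((367,281),(355,302)),[onz(t,367/k,299/k,z) for z in (0,30,50)],onz(s,355/k,323/k,0))
print('bluejar',tri((379,206),(323,256)),'glass',tri((408,243),(365,267)))
s_=robot.read_state();print(R.from_quat(s_['orientation']).as_matrix().round(3),s_['position'])
print(tool([492,350,90]),tool([487,271,90]))
E
```

```text
black (array([581., 269.,  38.]), np.float64(1.0)) [array([554.7, 269.7,   0. ]), array([551.3, 268.7,  30. ]), array([549., 268.,  50.])] [570.9 279.1   0. ]
bluejar (array([702., 247.,  63.]), np.float64(0.0)) glass (array([641., 198.,  47.]), np.float64(5.0))
[[ 0.106  0.994  0.002]
 [ 0.994 -0.106  0.001]
 [ 0.002  0.002 -1.   ]] [463.98946986 430.97446691  91.03392718]
[-77.56  36.41   0.97] [-156.65   39.79    0.85]
```

Converted, -26 mm is -1.3, 12.5 mm is 0.625.

Call:
pendant(
  motion="0,0,0,-1.3,0.6,0.025,0.4;0,0,0,-1.3,0.6,0.025,0.4;0,0,0,-1.3,0.625,0.025,0.4;0,0,0,0,0,0,0.4;0,0,0,0,0,0,0.4",
  force=15,
)

```text
time_s: 6.2
position: [492.6, 345.4, 86.4]
orientation: [0.745, 0.667, -0.002, 0.001]
contact_force: [-0.9, 0.1, -2.0]
opening: 0.555
grip_force: 15.0
```

```bash
python3 - <<'E'
from h import *
print(tool([494.4,350,89.5]),tool([487,270,89.5]))
f=snap('wrist');print(f['state']['position'])
cv2.imwrite('pics/w3.png',cv2.resize(f['img'][170:290,180:340],(800,600),interpolation=cv2.INTER_CUBIC))
E
```

```text
[ 4.79  1.29 -3.15] [-75.54   2.78  -2.91]
[492.58342036 345.37478277  86.36294151]
```

View pics/w3.png

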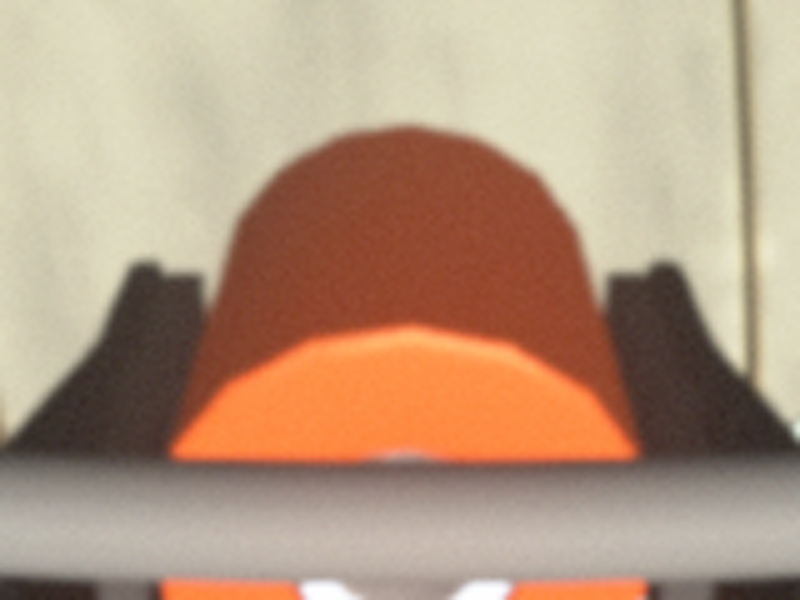

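The roller is held upright and centred between the pads. I'll slide it in.

Call:
pendant(
  motion="0,0,0,0,0.065,-0.15,0.4;0,0,0,0,0,0,0.4",
  force=15,
)

```text
time_s: 6.42
position: [492.3, 350.1, 91.3]
orientation: [0.743, 0.669, 0.0, -0.0]
contact_force: [0.2, 1.1, -1.7]
opening: 0.549
grip_force: 15.0
```

```bash
python3 - <<'E'
from h import *
print(tool([487,270,89.5]),robot.read_state()['position'])
E
```

```text
[-80.18   3.05   1.77] [492.28985878 350.06008687  91.33984019]
```

Call:
pendant(
  motion="0,0,0,-0.4,0.035,0.05,0.4;0,0,0,-0.6,0.035,0.025,0.4;0,0,0,-0.6,0.035,0,0.4;0,0,0,-0.6,0.02,0,0.4;0,0,0,-0.6,0.02,0,0.4",
  force=15,
)

```text
time_s: 6.83
position: [489.3, 292.3, 89.3]
orientation: [0.743, 0.669, -0.0, 0.0]
contact_force: [0.4, -0.5, -1.4]
opening: 0.553
grip_force: 15.0
```

Call:
pendant(
  motion="0,0,0,-0.6,0,0,0.4;0,0,0,-0.4,0,0,0.4;0,0,0,-0.2,0,0,0.4;0,0,0,0,0,0,0.4;0,0,0,0,0,0,0.4",
  force=15,
)

```text
time_s: 7.25
position: [487.3, 269.2, 89.6]
orientation: [0.744, 0.669, 0.0, -0.0]
contact_force: [-0.5, 0.6, -2.0]
opening: 0.552
grip_force: 15.0
```

```bash
python3 - <<'E'
from h import *
print(tool([487,270,89.5]),robot.read_state()['position'])
E
```

```text
[ 0.79 -0.42  0.15] [487.32967762 269.16968553  89.64860098]
```

Converted, 1 mm is 0.05, 0.8 mm is 0.04.

Call:
pendant(
  motion="0,0,0,0.04,0,0.075,0.4;0,0,0,0,0,0.05,0.4;0,0,0,0,0,0,0.4",
)

```text
time_s: 7.5
position: [487.1, 270.3, 86.8]
orientation: [0.743, 0.669, -0.0, -0.0]
contact_force: [-0.7, -0.1, -2.1]
opening: 0.548
grip_force: 15.0
```

Call:
pendant(
  motion="0,0,0,0,0,0.035,0.4;0,0,0,0,0,0.035,0.4;0,0,0,0,0,0,0.4",
)

```text
time_s: 7.75
position: [487.3, 269.7, 85.4]
orientation: [0.743, 0.669, -0.0, -0.0]
contact_force: [0.1, 1.1, -2.2]
opening: 0.55
grip_force: 15.0
```

Call:
pendant(
  motion="0,0,0,0,0,0.035,0.4;0,0,0,0,0,0,0.4",
)

```text
time_s: 7.92
position: [487.4, 269.8, 85.1]
orientation: [0.744, 0.669, 0.0, -0.0]
contact_force: [-0.7, -0.4, -0.7]
opening: 0.551
grip_force: 15.0
```

Call:
pendant(
  motion="0,0,0,0,0,0.025,0.4;0,0,0,0,0,0,0.4",
)

```text
time_s: 8.08
position: [487.4, 269.9, 84.7]
orientation: [0.744, 0.669, 0.0, -0.0]
contact_force: [-1.7, 0.4, 2.0]
opening: 0.552
grip_force: 15.0
```

Call:
pendant(
  motion="0,0,0,0,0,0,0.8;0,0,0,0,0,0,0.8;0,0,0,0,0,0,0.8;0,0,0,0,0,0,0.8;0,0,0,0,0,0,0.8",
  force=15,
)

```text
time_s: 8.5
position: [487.5, 269.5, 84.4]
orientation: [0.744, 0.669, 0.0, 0.0]
contact_force: [0.2, -0.2, 0.5]
opening: 0.782
grip_force: 0.0
```

Call:
pendant(
  motion="0,0,0,0,0,-0.5,0.8;0,0,0,0,0,-1.25,0.8;0,0,0,0,0,-1.9,0.8;0,0,0,0,0,-1.9,0.8;0,0,0,0,0,-1.9,0.8",
  force=15,
)

```text
time_s: 8.92
position: [486.9, 269.8, 235.6]
orientation: [0.743, 0.669, -0.0, -0.0]
contact_force: [1.6, -0.3, 0.5]
opening: 0.801
grip_force: 0.0
```

Call:
pendant(
  motion="0,0,0,0,0,-1.9,0.8;0,0,0,0,0,-1.9,0.8;0,0,0,0,0,-0.9,0.8;0,0,0,0,0,0,0.8",
  force=15,
)

```text
time_s: 9.25
position: [488.7, 271.6, 333.0]
orientation: [0.743, 0.669, 0.004, 0.001]
contact_force: [1.0, 0.2, 0.3]
opening: 0.801
grip_force: 0.0
```

```bash
python3 - <<'E'
from h import *
t=snap('top');s=snap('scene');w=snap('wrist');print(w['state']['position'],np.round(w['state']['q'],2))
print('proj roller top', proj(t,[487,270,110]),proj(s,[487,270,80]),wproj(w,[[487,270,110],[487,270,123]]))
T=[cv2.resize(a,(400,300),interpolation=cv2.INTER_CUBIC) for a in(t['img'][190:250,205:285],s['img'][160:220,225:305],w['img'][140:200,260:340],w['img'][130:250,220:380])]
cv2.imwrite('pics/m2.png',np.vstack([np.hstack(T[:2]),np.hstack(T[2:])]))
E
```

```text
[487.44478932 269.87929967 328.17344589] [ 0.48  0.28 -1.24  1.52  0.26  1.53 -0.86]
proj roller top [[233.25901516 214.02452903]] [[248.85855723 198.918831  ]] [[260.53674314 167.93425027]
 [260.54099296 170.30734258]]
```

View pics/m2.png

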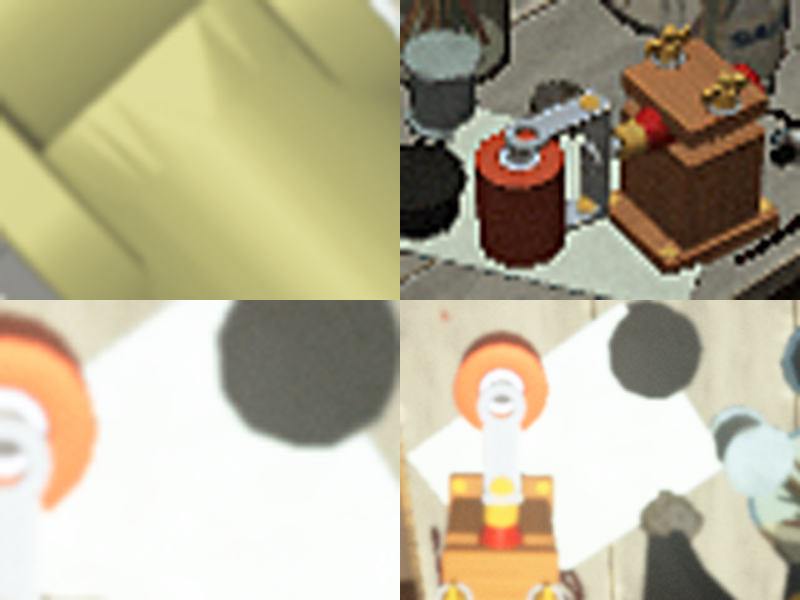

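The roller stands on the lower arm, between the arms. The upper eye is near (504,400) in the lower-right tile, and I'll enlarge it once to get its position.

```bash
python3 - <<'E'
from h import *
w=load('wrist')
cv2.imwrite('pics/c4.png',cv2.resize(w['img'][150:210,222:302],(800,600),interpolation=cv2.INTER_CUBIC))
E
```

```text
(no output)
```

View pics/c4.png

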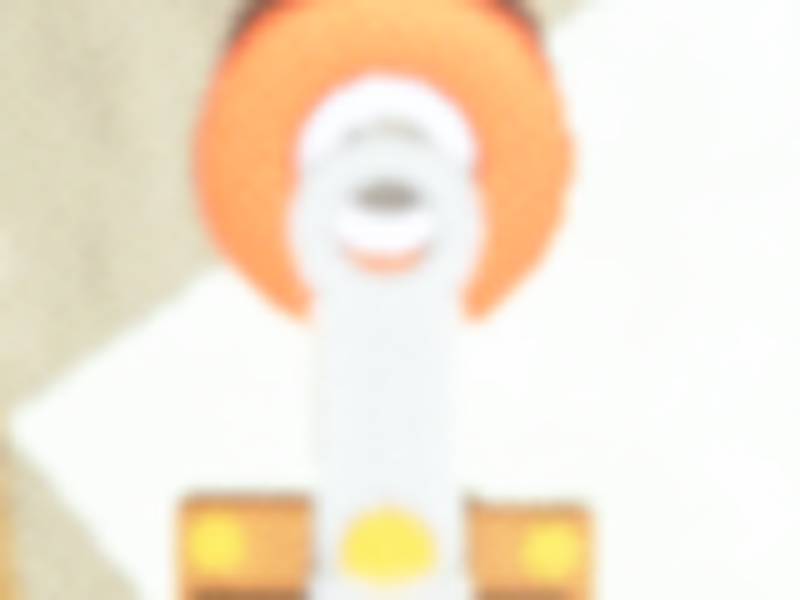

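```bash
python3 - <<'E'
from h import *
w=load('wrist')
m=lambda p:(222+(p[0]+.5)/10-.5,150+(p[1]+.5)/10-.5)
for n,p,z in[('hole',(386,226),122),('outl',(389,234),123),('rivet',(389,545),125),('boltL',(217,542),15),('boltR',(553,548),15),('roller bore far',(388,160),110)]: print(n,wonz(w,*m(p),z))
print(tool([461,-70,300]),R.from_quat(robot.read_state()['orientation']).as_matrix().round(3))
E
```

```text
hole [486.3 267.6 122. ]
outl [486.5 266.8 123. ]
rivet [482.4 228.3 125. ]
boltL [450.6 192.9  15. ]
boltR [504.7 186.   15. ]
roller bore far [487.1 273.  110. ]
[-340.21    9.93   27.24] [[ 0.106  0.994 -0.   ]
 [ 0.994 -0.106 -0.001]
 [-0.001 -0.    -1.   ]]
```

The bore sits about 4.5 mm further out (towards +y) than the eye, so I'll regrip the roller and shift it in.

Call:
pendant(
  motion="0,0,0,0,0,1.75,0.8;0,0,0,0,0,2,0.8;0,0,0,0,0,2,0.8;0,0,0,0,0,2,0.8;0,0,0,0,0,1.25,0.8",
  force=15,
)

```text
time_s: 9.82
position: [484.5, 267.4, 141.8]
orientation: [0.743, 0.669, -0.004, -0.001]
contact_force: [-0.0, -0.7, -0.8]
opening: 0.799
grip_force: 0.0
```

Call:
pendant(
  motion="0,0,0,0,0,1.25,0.8;0,0,0,0,0,1,0.8;0,0,0,0,0,0.5,0.8;0,0,0,0,0,0.2,0.8;0,0,0,0,0,0,0.8",
  force=15,
)

```text
time_s: 10.23
position: [486.5, 269.3, 87.4]
orientation: [0.743, 0.669, -0.001, -0.001]
contact_force: [-0.9, 0.7, 0.6]
opening: 0.799
grip_force: 0.0
```

```bash
python3 - <<'E'
from h import *
print(tool([487.5,269.8,85]))
E
```

```text
[0.58 0.92 2.36]
```

Careful with the scale: shifts go in units of 20 mm and turns go in units of 0.25 rad. That gives: 0.4 mm is 0.02, 0.6 mm is 0.03.

Call:
pendant(
  motion="0,0,0,0.02,0.03,0.025,0.8;0,0,0,0,0,0,0.4;0,0,0,0,0,0,0.4;0,0,0,0,0,0,0.4;0,0,0,0,0,0,0.4",
  force=15,
)

```text
time_s: 10.65
position: [488.4, 270.0, 88.5]
orientation: [0.744, 0.669, 0.0, 0.0]
contact_force: [0.1, 0.5, -0.7]
opening: 0.583
grip_force: 0.0
```

Call:
pendant(
  motion="0,0,0,0,0,0,0.4;0,0,0,0,0,-0.1,0.4;0,0,0,0,0,0,0.4",
  force=15,
)

```text
time_s: 10.9
position: [488.1, 269.8, 90.1]
orientation: [0.744, 0.669, -0.0, 0.0]
contact_force: [0.4, -0.1, -1.4]
opening: 0.548
grip_force: 15.0
```

Converted, -2.4 mm is -0.12, -2.3 mm is -0.115.

Call:
pendant(
  motion="0,0,0,-0.115,-0.01,0,0.4;0,0,0,-0.12,-0.01,0,0.4;0,0,0,0,0,0,0.4;0,0,0,0,0,0.05,0.4;0,0,0,0,0,0,0.4",
  force=15,
)

```text
time_s: 11.32
position: [487.2, 264.9, 88.8]
orientation: [0.744, 0.669, -0.0, 0.0]
contact_force: [0.3, -1.3, -0.1]
opening: 0.546
grip_force: 15.0
```

Call:
pendant(
  motion="0,0,0,0,0,0.035,0.4;0,0,0,0,0,0,0.4",
  force=15,
)

```text
time_s: 11.48
position: [487.3, 265.1, 88.4]
orientation: [0.744, 0.669, -0.0, 0.0]
contact_force: [0.5, -1.9, 0.9]
opening: 0.551
grip_force: 15.0
```

Call:
pendant(
  motion="0,0,0,0,0,0.015,0.4;0,0,0,0,0,0,0.8;0,0,0,0,0,0,0.8;0,0,0,0,0,0,0.8;0,0,0,0,0,0,0.8",
  force=15,
)

```text
time_s: 11.9
position: [487.2, 265.6, 87.9]
orientation: [0.743, 0.669, 0.0, -0.0]
contact_force: [0.3, 0.4, 0.1]
opening: 0.753
grip_force: 0.0
```

Call:
pendant(
  motion="0,0,0,0,0,-0.5,0.8;0,0,0,0,0,-1.25,0.8;0,0,0,0,0,-1.9,0.8;0,0,0,0,0,-1.9,0.8;0,0,0,0,0,-1.9,0.8",
  force=15,
)

```text
time_s: 12.32
position: [486.6, 265.6, 239.1]
orientation: [0.743, 0.669, 0.0, -0.0]
contact_force: [0.1, -0.4, 0.4]
opening: 0.803
grip_force: 0.0
```

Call:
pendant(
  motion="0,0,0,0,0,-1.9,0.8;0,0,0,0,0,-1.9,0.8;0,0,0,0,0,-0.7,0.8;0,0,0,0,0,0,0.8;0,0,0,0,0,0,0.8",
  force=15,
)

```text
time_s: 12.73
position: [487.3, 265.7, 327.9]
orientation: [0.743, 0.669, 0.001, 0.001]
contact_force: [-0.2, 0.0, 0.1]
opening: 0.8
grip_force: 0.0
```

```bash
python3 - <<'E'
from h import *
w0=load('wrist');w=snap('wrist');print(w['state']['position'],np.round(w['state']['q'],2))
for f in(w0,w):
    h=cv2.cvtColor(f['img'],cv2.COLOR_BGR2HSV);m=((h[...,0]<16)&(h[...,1]>90)&(h[...,2]>200)).astype(np.uint8)
    m[:,:225]=0;m[195:]=0
    n,l,s,c=cv2.connectedComponentsWithStats(m);i=1+s[1:,4].argmax();print(s[i],[wonz(f,s[i,0]+s[i,2]/2,s[i,1]+s[i,2]/2,110)])
print(tool([461,-70,328]))
E
```

```text
[487.28072003 265.74449357 327.94198037] [ 0.5   0.27 -1.24  1.53  0.26  1.52 -0.85]
[241 147  38  35 534] [array([486.6, 272.5, 110. ])]
[241 148  38  35 593] [array([486.4, 267.2, 110. ])]
[-336.07    9.67   -1.18]
```

Converted, -38 mm is -1.9, -30 mm is -1.5.

Call:
pendant(
  motion="0,0,0,-1.5,0,0,0.6;0,0,0,-1.9,0,0,0.6;0,0,0,-1.9,0,0,0.6;0,0,0,-1.9,0,0,0.6;0,0,0,-1.9,0,0,0.6",
  force=20,
)

```text
time_s: 13.2
position: [466.6, 82.6, 325.3]
orientation: [0.744, 0.669, -0.001, -0.001]
contact_force: [1.0, -0.7, -1.5]
opening: 0.612
grip_force: 0.0
```

Call:
pendant(
  motion="0,0,0,-1.9,0,0,0.6;0,0,0,-1.9,0,0,0.6;0,0,0,-1.9,0.15,0,0.6;0,0,0,-1.5,0.2,0,0.6;0,0,0,-0.4,0.1,0,0.6",
  force=20,
)

```text
time_s: 13.62
position: [458.8, -74.3, 325.0]
orientation: [0.747, 0.665, -0.001, -0.001]
contact_force: [-0.1, -0.3, 0.0]
opening: 0.595
grip_force: 0.0
```

Call:
pendant(
  motion="0,0,0,0,0,0,0.6;0,0,0,0,0,0,0.6",
)

```text
time_s: 13.78
position: [460.3, -66.8, 325.8]
orientation: [0.743, 0.669, 0.0, -0.001]
contact_force: [-0.2, -0.1, -1.0]
opening: 0.602
grip_force: 0.0
```

```bash
python3 - <<'E'
from h import *
w=snap('wrist');print(w['state']['position'],np.round(w['state']['q'],2),tool([461,-70,235]))
p=wproj(w,[460.8,-70,131])[0];print(p)
h=cv2.cvtColor(w['img'],cv2.COLOR_BGR2HSV);x,y=p.astype(int)
m=((abs(h[...,0].astype(int)-25)<9)&(h[...,1]>80)&(h[...,2]>120)).astype(np.uint8)
n,l,s,c=cv2.connectedComponentsWithStats(m)
for i in range(1,n):
  if s[i,4]>25 and abs(c[i]-p).max()<40:print(s[i],c[i],wonz(w,*c[i],131))
E
```

```text
[460.33825224 -66.84895074 325.81019604] [ 1.12 -0.12 -0.93  1.73 -0.1   1.49  0.09] [-4.21  0.96 91.15]
[262.22377914 175.26884967]
[255 164  17  19 244] [262.72131148 173.4057377 ] [461.6 -67.8 131. ]
[237 198  32  12  95] [251.21052632 201.25263158] [ 444.4 -100.4  131. ]
[210 201  32  27 502] [226.12549801 213.23306773] [ 412.2 -112.5  131. ]
```

Converted, -3.2 mm is -0.16, 35 mm is 1.75.

Call:
pendant(
  motion="0,0,0,-0.16,0.04,1.25,0.6;0,0,0,0,0,1.75,0.6;0,0,0,0,0,1.75,0.6;0,0,0,0,0,1.25,0.6;0,0,0,0,0,0.25,0.6",
  force=20,
)

```text
time_s: 14.25
position: [458.4, -68.2, 197.9]
orientation: [0.742, 0.67, -0.002, -0.003]
contact_force: [-0.9, 1.1, 0.8]
opening: 0.599
grip_force: 0.0
```

Call:
pendant(
  motion="0,0,0,0,0,0,0.6;0,0,0,0,0,0,0.6;0,0,0,0,0,0,0.6",
)

```text
time_s: 14.5
position: [462.7, -70.6, 203.9]
orientation: [0.743, 0.669, 0.001, 0.001]
contact_force: [0.5, 0.3, 0.5]
opening: 0.599
grip_force: 0.0
```

```bash
python3 - <<'E'
from h import *
w=snap('wrist');print(w['state']['position'],np.round(w['state']['q'],2),tool([461,-70,127]))
p=wproj(w,[461,-70,131])[0];print(p)
h=cv2.cvtColor(w['img'],cv2.COLOR_BGR2HSV)
m=((abs(h[...,0].astype(int)-25)<9)&(h[...,1]>80)&(h[...,2]>120)).astype(np.uint8)
n,l,s,c=cv2.connectedComponentsWithStats(m)
for i in range(1,n):
  if s[i,4]>25 and abs(c[i]-p).max()<40:print(s[i],c[i],wonz(w,s[i,0]+s[i,2]/2,s[i,1]+s[i,3]-s[i,2]/2,131))
E
```

```text
[462.68146098 -70.56702738 203.87096411] [ 1.1  -0.02 -0.98  1.91 -0.02  1.24  0.02] [ 0.76 -1.95 76.84]
[258.79114958 208.87246247]
[248 188  24  34 560] [260.1125     205.11071429] [461.8 -71.  131. ]
[225 225  48  14 171] [246.85964912 228.89473684] [452.9 -74.2 131. ]
[218 230  11  31 183] [222.8579235  246.92349727] [ 427.6 -107.9  131. ]
```

Call:
pendant(
  motion="0,0,0,0,-0.065,0.75,0.6;0,0,0,0,0,1.1,0.6;0,0,0,0,0,1.1,0.6;0,0,0,0,0,0.6,0.6;0,0,0,0,0,0.25,0.6",
  force=25,
)

```text
time_s: 14.97
position: [459.5, -70.9, 125.2]
orientation: [0.744, 0.669, -0.0, -0.001]
contact_force: [-0.1, 0.3, 0.0]
opening: 0.603
grip_force: 0.0
```

Call:
pendant(
  motion="0,0,0,0,0,0,0.5;0,0,0,0,0,0,0.5;0,0,0,0,0,0,0.4",
)

```text
time_s: 15.22
position: [461.0, -71.1, 127.2]
orientation: [0.744, 0.669, 0.0, 0.001]
contact_force: [0.0, 0.6, 0.9]
opening: 0.489
grip_force: 0.0
```

```bash
python3 - <<'E'
from h import *
print(tool([461.4,-70.4,127]),robot.read_state()['position'])
E
```

```text
[0.71 0.32 0.2 ] [461.00573405 -71.07574164 127.2012496 ]
```

Converted, 0.7 mm is 0.035, 0.3 mm is 0.015.

Call:
pendant(
  motion="0,0,0,0.035,0.015,0,0.2;0,0,0,0,0,0,0.15;0,0,0,0,0,0,0.1;0,0,0,0,0,0,0.1;0,0,0,0,0,0,0.1",
  force=40,
)

```text
time_s: 15.63
position: [460.6, -70.3, 126.2]
orientation: [0.744, 0.669, 0.0, 0.0]
contact_force: [-0.8, 0.1, 0.8]
opening: 0.194
grip_force: 40.0
```

Call:
pendant(
  motion="0,0,0,0,0,0,0.1;0,0,0,0,0,0,0.1;0,0,0,0,0,0,0.1;0,0,0,0,0,0,0.1;0,0,0,0,0,0,0.1",
)

```text
time_s: 16.05
position: [460.6, -70.3, 126.2]
orientation: [0.744, 0.669, 0.0, 0.0]
contact_force: [0.1, 0.2, 3.8]
opening: 0.197
grip_force: 40.0
```

Converted, -20 mm is -1, -30 mm is -1.5.

Call:
pendant(
  motion="0,0,0,0,0,-0.3,0.1;0,0,0,0,0,-0.6,0.1;0,0,0,0,0,-0.75,0.1;0,0,0,0,0,-1,0.1;0,0,0,0,0,-1.5,0.1",
)

```text
time_s: 16.47
position: [458.3, -69.6, 208.7]
orientation: [0.743, 0.669, -0.001, -0.002]
contact_force: [0.1, -1.6, 0.0]
opening: 0.195
grip_force: 40.0
```

Call:
pendant(
  motion="0,0,0,0,0,-1.75,0.1;0,0,0,0,0,-1.75,0.1;0,0,0,0,0,-1.5,0.1;0,0,0,0,0,-0.75,0.1;0,0,0,0,0,0,0.1",
)

```text
time_s: 16.88
position: [461.7, -69.9, 328.2]
orientation: [0.743, 0.669, 0.001, 0.003]
contact_force: [1.0, -0.0, -0.6]
opening: 0.196
grip_force: 40.0
```

Call:
pendant(
  motion="0,0,0,0.75,0,0,0.1;0,0,0,1.5,0,0,0.1;0,0,0,1.8,0,0,0.1;0,0,0,1.8,0,0,0.1;0,0,0,1.8,0,0,0.1",
)

```text
time_s: 17.3
position: [475.3, 83.6, 323.2]
orientation: [0.744, 0.668, -0.001, -0.0]
contact_force: [0.1, 0.2, -0.6]
opening: 0.196
grip_force: 40.0
```

Call:
pendant(
  motion="0,0,0,1.8,0,0,0.1;0,0,0,1.8,0,0,0.1;0,0,0,1.8,0,0,0.1;0,0,0,1.8,-0.05,0,0.1;0,0,0,1,-0.05,0,0.1",
)

```text
time_s: 17.72
position: [490.0, 249.2, 322.7]
orientation: [0.742, 0.67, -0.001, -0.002]
contact_force: [-1.0, -1.3, -0.0]
opening: 0.194
grip_force: 40.0
```

Call:
pendant(
  motion="0,0,0,0.6,-0.05,0,0.1;0,0,0,0,0,0,0.1;0,0,0,0,0,0,0.1",
)

```text
time_s: 17.97
position: [491.0, 257.6, 323.1]
orientation: [0.743, 0.67, -0.001, -0.0]
contact_force: [0.9, -0.3, -0.5]
opening: 0.195
grip_force: 40.0
```

```bash
python3 - <<'E'
from h import *
s=robot.read_state();print(s['position'],np.round(s['q'],2),tool([486.4,265.5,255]),R.from_quat(s['orientation']).as_matrix().round(4))
E
```

```text
[491.03790298 257.62451899 323.11049667] [ 0.53  0.29 -1.28  1.53  0.28  1.53 -0.85] [ 7.43 -5.28 68.11] [[ 1.030e-01  9.947e-01 -2.300e-03]
 [ 9.947e-01 -1.030e-01 -8.000e-04]
 [-1.000e-03 -2.200e-03 -1.000e+00]]
```

Converted, 25 mm is 1.25, 22 mm is 1.1.

Call:
pendant(
  motion="0,0,0,0.185,-0.13,0.75,0.1;0,0,0,0.185,-0.13,1.25,0.1;0,0,0,0,0,1.1,0.1;0,0,0,0,0,0.6,0.1;0,0,0,0,0,0.2,0.1",
)

```text
time_s: 18.38
position: [487.3, 262.4, 243.7]
orientation: [0.744, 0.668, -0.002, 0.0]
contact_force: [0.6, -0.3, -0.3]
opening: 0.196
grip_force: 40.0
```

Call:
pendant(
  motion="0,0,0,0,0,0,0.1;0,0,0,0,0,0,0.1;0,0,0,0,0,0,0.1",
)

```text
time_s: 18.63
position: [488.5, 265.2, 247.2]
orientation: [0.744, 0.668, 0.001, 0.0]
contact_force: [0.5, -0.0, -1.4]
opening: 0.195
grip_force: 40.0
```

```bash
python3 - <<'E'
from h import *
s=robot.read_state();print(s['position'],np.round(s['q'],2),tool([486.4,265.3,244]))
a=snap('scene');w=snap('wrist');P=s['position']
print(proj(a,[[P[0],P[1],P[2]-115.2],[486.4,265.3,123]]),wproj(w,[[P[0],P[1],P[2]-115.2],[486.4,265.3,123]]))
T=[cv2.resize(x,(400,600),interpolation=cv2.INTER_CUBIC) for x in(a['img'][150:210,232:272],w['img'][150:210,240:280])]
cv2.imwrite('pics/m3.png',np.hstack(T))
E
```

```text
[488.51753757 265.17229303 247.21561812] [ 0.5   0.34 -1.25  1.66  0.32  1.38 -0.9 ] [-0.1  -2.12  3.21]
[[249.788253   182.77420624]
 [250.30036644 185.85567823]] [[261.14043435 193.16934093]
 [258.84138598 190.37525909]]
```

View pics/m3.png

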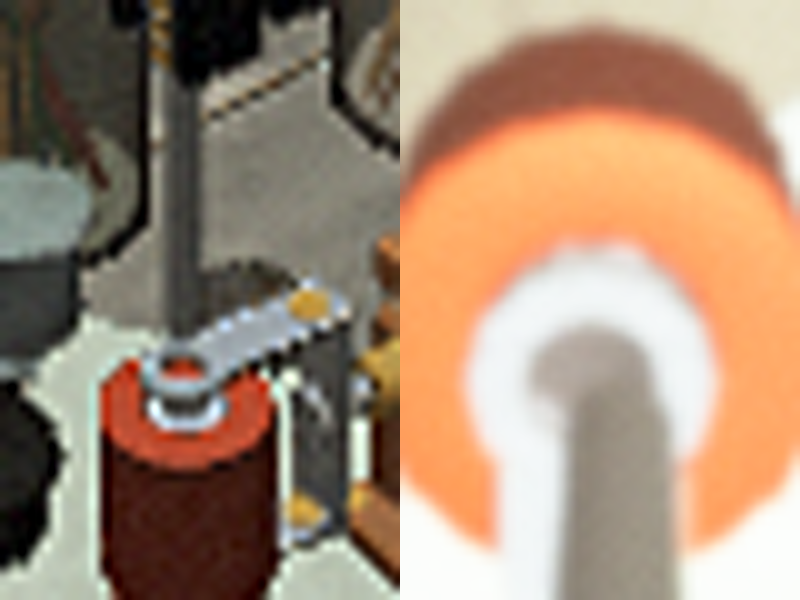

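The wrist tile shows the eye centred near (592,367) and the axle centred at x 620, with its end around y 385. I'll find that end numerically.

```bash
python3 - <<'E'
from h import *
w=load('wrist');I=w['img'].astype(int)
for u in(256,258,260,262,264): print(u,[(v,*I[v,u]) for v in range(172,200)] if u==260 else [(v,I[v,u].sum()//3,I[v,u,2]-I[v,u,0]) for v in range(172,200)])
for v in(180,184,188,194): print(v,[I[v,u].sum()//3 for u in range(244,276)])
E
```

```text
256 [(172, np.int64(173), np.int64(154)), (173, np.int64(181), np.int64(132)), (174, np.int64(197), np.int64(85)), (175, np.int64(209), np.int64(34)), (176, np.int64(220), np.int64(8)), (177, np.int64(232), np.int64(0)), (178, np.int64(240), np.int64(-4)), (179, np.int64(243), np.int64(-4)), (180, np.int64(244), np.int64(-4)), (181, np.int64(239), np.int64(-3)), (182, np.int64(224), np.int64(3)), (183, np.int64(195), np.int64(9)), (184, np.int64(176), np.int64(17)), (185, np.int64(173), np.int64(20)), (186, np.int64(169), np.int64(19)), (187, np.int64(170), np.int64(19)), (188, np.int64(168), np.int64(22)), (189, np.int64(173), np.int64(20)), (190, np.int64(179), np.int64(16)), (191, np.int64(188), np.int64(11)), (192, np.int64(190), np.int64(7)), (193, np.int64(182), np.int64(10)), (194, np.int64(188), np.int64(6)), (195, np.int64(192), np.int64(2)), (196, np.int64(193), np.int64(3)), (197, np.int64(189), np.int64(4)), (198, np.int64(189), np.int64(4)), (199, np.int64(185), np.int64(4))]
258 [(172, np.int64(172), np.int64(156)), (173, np.int64(178), np.int64(133)), (174, np.int64(19
[... 5640 characters left out ...]
146), np.int64(150), np.int64(149), np.int64(161), np.int64(198), np.int64(232), np.int64(242), np.int64(245), np.int64(244), np.int64(239), np.int64(222), np.int64(192), np.int64(180), np.int64(177), np.int64(175)]
194 [np.int64(172), np.int64(171), np.int64(175), np.int64(191), np.int64(221), np.int64(239), np.int64(244), np.int64(246), np.int64(247), np.int64(245), np.int64(242), np.int64(230), np.int64(188), np.int64(146), np.int64(133), np.int64(134), np.int64(140), np.int64(143), np.int64(145), np.int64(147), np.int64(150), np.int64(152), np.int64(171), np.int64(213), np.int64(233), np.int64(227), np.int64(201), np.int64(182), np.int64(175), np.int64(174), np.int64(174), np.int64(173)]
```

Call:
pendant(
  motion="0,0,0,0.095,-0.115,0.1,0.1;0,0,0,0,0,0.1,0.1;0,0,0,0,0,0,0.1;0,0,0,0,0,0,0.1",
)

```text
time_s: 19.07
position: [485.5, 267.3, 241.8]
orientation: [0.743, 0.669, -0.0, 0.0]
contact_force: [-0.9, 0.2, -0.2]
opening: 0.195
grip_force: 40.0
```

```bash
python3 - <<'E'
from h import *
s=robot.read_state();print(tool([486.4,267.3,240.2]),R.from_quat(s['orientation']).as_matrix().round(4)[:,2])
E
```

```text
[0.05 0.87 1.61] [-1.e-04 -3.e-04 -1.e+00]
```

Call:
pendant(
  motion="0,0,0,0,0.04,0.05,0.1;0,0,0,0,0,0.05,0.1;0,0,0,0,0,0,0.1",
)

```text
time_s: 19.32
position: [486.5, 267.1, 239.7]
orientation: [0.744, 0.669, -0.0, -0.0]
contact_force: [-0.1, 0.4, -0.8]
opening: 0.196
grip_force: 40.0
```

Call:
pendant(
  motion="0,0,0,0,0,0.05,0.1;0,0,0,0,0,0.05,0.1;0,0,0,0,0,0,0.1",
)

```text
time_s: 19.57
position: [486.4, 267.1, 237.7]
orientation: [0.744, 0.669, -0.0, -0.0]
contact_force: [0.3, 0.1, -0.5]
opening: 0.192
grip_force: 40.0
```

Call:
pendant(
  motion="0,0,0,0,0,0.05,0.1;0,0,0,0,0,0.05,0.1;0,0,0,0,0,0,0.1",
)

```text
time_s: 19.82
position: [486.4, 267.1, 235.7]
orientation: [0.744, 0.669, -0.0, 0.0]
contact_force: [-0.4, 0.2, 0.0]
opening: 0.19
grip_force: 40.0
```

Converted, 1 mm is 0.05.

Call:
pendant(
  motion="0,0,0,0,0,0.05,0.1;0,0,0,0,0,0.05,0.1;0,0,0,0,0,0,0.1",
)

```text
time_s: 20.07
position: [486.4, 267.1, 233.7]
orientation: [0.744, 0.669, -0.0, -0.0]
contact_force: [-0.4, -0.0, -1.3]
opening: 0.197
grip_force: 40.0
```

Call:
pendant(
  motion="0,0,0,0,0,0.075,0.1;0,0,0,0,0,0.075,0.1;0,0,0,0,0,0,0.1",
)

```text
time_s: 20.32
position: [486.3, 267.0, 230.6]
orientation: [0.744, 0.669, -0.0, -0.0]
contact_force: [0.6, 0.4, -1.0]
opening: 0.195
grip_force: 40.0
```

Converted, 1.5 mm is 0.075, 1 mm is 0.05.

Call:
pendant(
  motion="0,0,0,0,0,0.075,0.1;0,0,0,0,0,0.075,0.1;0,0,0,0,0,0.05,0.1;0,0,0,0,0,0,0.1",
)

```text
time_s: 20.65
position: [486.4, 267.1, 226.6]
orientation: [0.744, 0.669, -0.0, -0.0]
contact_force: [-0.4, 0.8, -1.0]
opening: 0.196
grip_force: 40.0
```

Call:
pendant(
  motion="0,0,0,0,0,0.05,0.1;0,0,0,0,0,0.05,0.1;0,0,0,0,0,0.05,0.1;0,0,0,0,0,0,0.1",
)

```text
time_s: 20.98
position: [486.4, 267.1, 223.7]
orientation: [0.744, 0.669, -0.0, 0.0]
contact_force: [-0.9, 0.5, -0.8]
opening: 0.196
grip_force: 40.0
```

Call:
pendant(
  motion="0,0,0,0,0,0.05,0.1;0,0,0,0,0,0.05,0.1;0,0,0,0,0,0,0.1",
)

```text
time_s: 21.23
position: [486.4, 267.1, 221.7]
orientation: [0.744, 0.669, -0.0, -0.0]
contact_force: [0.2, -0.3, -0.8]
opening: 0.197
grip_force: 40.0
```

Call:
pendant(
  motion="0,0,0,0,0,0.1,0.1;0,0,0,0,0,0.15,0.1;0,0,0,0,0,0.15,0.1;0,0,0,0,0,0.15,0.1;0,0,0,0,0,0.15,0.1",
)

```text
time_s: 21.65
position: [486.4, 267.1, 207.5]
orientation: [0.744, 0.669, -0.0, -0.0]
contact_force: [0.2, -0.5, -1.0]
opening: 0.198
grip_force: 40.0
```

Call:
pendant(
  motion="0,0,0,0,0,0.15,0.1;0,0,0,0,0,0.15,0.1;0,0,0,0,0,0.15,0.1;0,0,0,0,0,0.15,0.1;0,0,0,0,0,0.15,0.1",
)

```text
time_s: 22.07
position: [486.5, 267.2, 192.6]
orientation: [0.744, 0.669, -0.0, 0.0]
contact_force: [-0.6, 0.5, -0.3]
opening: 0.194
grip_force: 40.0
```

Call:
pendant(
  motion="0,0,0,0,0,0.15,0.1;0,0,0,0,0,0.15,0.1;0,0,0,0,0,0.15,0.1;0,0,0,0,0,0.15,0.1;0,0,0,0,0,0,0.1",
)

```text
time_s: 22.48
position: [486.2, 266.9, 180.2]
orientation: [0.744, 0.669, -0.001, -0.0]
contact_force: [-0.4, 0.3, -0.1]
opening: 0.195
grip_force: 40.0
```

Converted, 3 mm is 0.15, 2 mm is 0.1.

Call:
pendant(
  motion="0,0,0,0,0,0.15,0.1;0,0,0,0,0,0.15,0.1;0,0,0,0,0,0.1,0.1;0,0,0,0,0,0,0.1",
)

```text
time_s: 22.82
position: [486.2, 267.0, 172.4]
orientation: [0.744, 0.669, -0.0, -0.0]
contact_force: [0.6, 0.5, -0.9]
opening: 0.194
grip_force: 40.0
```

Call:
pendant(
  motion="0,0,0,0,0.075,0,0.1;0,0,0,0,0.075,0,0.1;0,0,0,0,0.06,0,0.1;0,0,0,0,0,0,0.1;0,0,0,0,0,0,0.1",
)

```text
time_s: 23.23
position: [489.6, 266.9, 172.7]
orientation: [0.743, 0.669, -0.001, -0.001]
contact_force: [-5.2, -0.1, 0.4]
opening: 0.193
grip_force: 40.0
```

Call:
pendant(
  motion="0,0,0,0,0,0.05,0.1;0,0,0,0,0,0.05,0.1;0,0,0,0,0,0.05,0.1;0,0,0,0,0,0,0.1",
)

```text
time_s: 23.57
position: [489.9, 267.0, 170.0]
orientation: [0.743, 0.669, -0.001, -0.0]
contact_force: [-5.5, -0.7, 2.6]
opening: 0.196
grip_force: 40.0
```

Call:
pendant(
  motion="0,0,0,0,0,0.05,0.1;0,0,0,0,0,0.05,0.1;0,0,0,0,0,0.05,0.1;0,0,0,0,0,0,0.1",
)

```text
time_s: 23.9
position: [490.0, 266.9, 167.0]
orientation: [0.743, 0.669, -0.001, -0.0]
contact_force: [-5.1, -0.3, 1.1]
opening: 0.198
grip_force: 40.0
```

Call:
pendant(
  motion="0,0,0,0,0,0.05,0.1;0,0,0,0,0,0.05,0.1;0,0,0,0,0,0,0.1",
)

```text
time_s: 24.15
position: [490.1, 267.0, 165.0]
orientation: [0.743, 0.669, -0.0, -0.0]
contact_force: [-5.6, -1.4, 1.6]
opening: 0.193
grip_force: 40.0
```

Call:
pendant(
  motion="0,0,0,0,0,0.05,0.1;0,0,0,0,0,0.05,0.1;0,0,0,0,0,0,0.1",
)

```text
time_s: 24.4
position: [490.2, 267.0, 163.2]
orientation: [0.743, 0.669, -0.0, -0.0]
contact_force: [-4.8, -0.6, 3.4]
opening: 0.199
grip_force: 40.0
```

Converted, 1 mm is 0.05.

Call:
pendant(
  motion="0,0,0,0,0,0.05,0.1;0,0,0,0,0,0,0.1",
)

```text
time_s: 24.57
position: [490.4, 267.1, 162.4]
orientation: [0.743, 0.669, -0.0, 0.0]
contact_force: [-5.2, -0.3, 1.9]
opening: 0.2
grip_force: 40.0
```

Call:
pendant(
  motion="0,0,0,0,0,0.05,0.1;0,0,0,0,0,0,0.1",
)

```text
time_s: 24.73
position: [490.5, 267.0, 161.0]
orientation: [0.743, 0.669, 0.0, -0.0]
contact_force: [-4.4, 0.1, 2.7]
opening: 0.198
grip_force: 40.0
```

Converted, 1 mm is 0.05.

Call:
pendant(
  motion="0,0,0,0,0,0.05,0.1;0,0,0,0,0,0.05,0.1;0,0,0,0,0,0,0.1",
)

```text
time_s: 24.98
position: [490.5, 266.8, 158.7]
orientation: [0.744, 0.669, -0.0, -0.0]
contact_force: [-5.1, 0.8, 2.3]
opening: 0.195
grip_force: 40.0
```

Call:
pendant(
  motion="0,0,0,0,0,0.05,0.1;0,0,0,0,0,0.05,0.1;0,0,0,0,0,0,0.1",
)

```text
time_s: 25.23
position: [490.6, 266.7, 156.7]
orientation: [0.744, 0.669, -0.0, -0.0]
contact_force: [-4.5, 0.4, 2.0]
opening: 0.195
grip_force: 40.0
```

Call:
pendant(
  motion="0,0,0,0,-0.06,0,0.1;0,0,0,0,-0.06,0,0.1;0,0,0,0,-0.06,0,0.1;0,0,0,0,0,0,0.1;0,0,0,0,0,0,0.1",
)

```text
time_s: 25.65
position: [488.5, 266.6, 157.2]
orientation: [0.744, 0.668, 0.001, 0.001]
contact_force: [0.6, -0.3, -1.3]
opening: 0.197
grip_force: 40.0
```

Call:
pendant(
  motion="0,0,0,0,0,0.1,0.1;0,0,0,0,0,0.1,0.1;0,0,0,0,0,0.075,0.1;0,0,0,0,0,0,0.1",
)

```text
time_s: 25.98
position: [487.9, 266.9, 151.4]
orientation: [0.744, 0.669, 0.001, 0.0]
contact_force: [3.4, -1.4, 1.7]
opening: 0.196
grip_force: 40.0
```

Converted, 1 mm is 0.05.

Call:
pendant(
  motion="0,0,0,0,0,0.05,0.1;0,0,0,0,0,0.05,0.1;0,0,0,0,0,0,0.1",
)

```text
time_s: 26.23
position: [487.7, 267.1, 149.5]
orientation: [0.744, 0.669, 0.0, 0.0]
contact_force: [3.1, -0.9, 1.5]
opening: 0.196
grip_force: 40.0
```

Call:
pendant(
  motion="0,0,0,0,0,0.035,0.1;0,0,0,0,0,0.03,0.1;0,0,0,0,0,0,0.1",
)

```text
time_s: 26.48
position: [487.6, 267.2, 148.3]
orientation: [0.744, 0.669, 0.0, 0.0]
contact_force: [4.7, -0.5, 1.9]
opening: 0.196
grip_force: 40.0
```

Call:
pendant(
  motion="0,0,0,0,0,0.03,0.1;0,0,0,0,0,0,0.1",
)

```text
time_s: 26.65
position: [487.6, 267.1, 147.7]
orientation: [0.744, 0.669, 0.0, 0.0]
contact_force: [5.2, -1.4, 2.5]
opening: 0.195
grip_force: 40.0
```

Call:
pendant(
  motion="0,0,0,0,0,0.04,0.1;0,0,0,0,0,0,0.1",
)

```text
time_s: 26.82
position: [487.6, 267.3, 147.1]
orientation: [0.744, 0.669, 0.0, 0.0]
contact_force: [5.7, -1.2, 4.2]
opening: 0.196
grip_force: 40.0
```

Call:
pendant(
  motion="0,0,0,0,0,0.04,0.1;0,0,0,0,0,0,0.1",
)

```text
time_s: 26.98
position: [487.6, 267.3, 146.5]
orientation: [0.744, 0.669, 0.001, 0.0]
contact_force: [4.4, -1.4, 6.0]
opening: 0.194
grip_force: 40.0
```

Call:
pendant(
  motion="0,0,0,0,0.02,0,0.1;0,0,0,0,0.015,0,0.1;0,0,0,0,0,0,0.1",
)

```text
time_s: 27.23
position: [487.7, 267.3, 146.5]
orientation: [0.744, 0.669, 0.0, 0.0]
contact_force: [2.9, -0.8, 6.7]
opening: 0.199
grip_force: 40.0
```

Call:
pendant(
  motion="0,0,0,0,0,0,0.25;0,0,0,0,0,0,0.3;0,0,0,0,0,0,0.4;0,0,0,0,0,0,0.4;0,0,0,0,0,0,0.4",
  force=10,
)

```text
time_s: 27.65
position: [486.5, 267.0, 145.1]
orientation: [0.743, 0.669, -0.001, -0.001]
contact_force: [0.6, 0.6, -0.6]
opening: 0.382
grip_force: 0.0
```

```bash
python3 -c "
from h import *
print(robot.read_state()['contact_force'])
for n in('scene','wrist'): snap(n)"
```

```text
[ 0.62574272  0.60317899 -0.63240147]
```

Converted, -4 mm is -0.2, -30 mm is -1.5.

Call:
pendant(
  motion="0,0,0,0,0,-0.2,0.4;0,0,0,0,0,-0.6,0.4;0,0,0,0,0,-1.25,0.4;0,0,0,0,0,-1.5,0.4;0,0,0,0,0,-1.5,0.4",
  force=10,
)

```text
time_s: 28.17
position: [487.3, 267.2, 248.8]
orientation: [0.743, 0.669, -0.0, -0.0]
contact_force: [1.0, 0.1, -0.4]
opening: 0.398
grip_force: 0.0
```

Call:
pendant(
  motion="0,0,0,0,0,-0.75,0.4;0,0,0,0,0,0,0.4;0,0,0,0,0,0,0.4;0,0,0,0,0,0,0.4",
)

```text
time_s: 28.5
position: [487.5, 266.7, 261.5]
orientation: [0.744, 0.669, -0.0, 0.0]
contact_force: [-0.4, 0.1, -0.6]
opening: 0.399
grip_force: 0.0
```

```bash
python3 - <<'E'
from h import *
w=snap('wrist');a=snap('scene');t=snap('top');print(w['state']['position'])
for n,f,pr in(('w',w,wproj),('s',a,proj),('t',t,proj)):
    p=pr(f,[[487.6,267.2,153],[487.6,267.2,123]]);h=cv2.cvtColor(f['img'],cv2.COLOR_BGR2HSV)
    m=((abs(h[...,0].astype(int)-25)<9)&(h[...,1]>80)&(h[...,2]>90)).astype(np.uint8)
    k,l,s,c=cv2.connectedComponentsWithStats(m);print(n,p.round(1).tolist())
    for i in range(1,k):
        if s[i,4]>12 and abs(c[i]-p[0]).max()<40:print('  ',s[i],c[i].round(1))
    if n=='w':
        for i in range(1,k):
            if s[i,4]>100 and abs(c[i]-p[0]).max()<25: print(wonz(w,s[i,0]+s[i,2]/2-.5,s[i,1]+s[i,3]-s[i,2]/2-.5,153))
E
```

```text
[487.49407308 266.68268664 261.51086622]
w [[261.4, 194.5], [261.4, 185.1]]
   [251 178  20  25 359] [260.8 191.3]
   [237 214  14   8  92] [242.7 217.5]
   [272 215  12   9  81] [278.4 218.3]
   [255 219  12   8  77] [260.7 222.8]
[487.  269.1 153. ]
s [[249.4, 177.0], [249.4, 185.9]]
   [271 142   5  11  17] [272.9 147.2]
   [274 165   9   8  29] [277.6 168.4]
   [247 175   7   5  28] [249.9 177.2]
   [286 174   8   8  32] [289.4 177.6]
   [268 183   6   8  28] [270.6 186.6]
t [[233.8, 212.7], [234.2, 213.4]]
```

```bash
python3 -c "
from workcell import robot
print(robot.job_done())"
```

```text
the job is handed in; nothing more can be done
None
```

I put the brayer back together and handed it in at about 29 s. The roller stands between the arms, and the axle runs through both eyes with its head on the upper arm. The head met the arm within 1 mm of the calculated height, and I pressed it down with about 6 N. Squareness and final fit I judged only from forces, positions and a colour check, with no picture viewed after seating.

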